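Lay the bench tools on their rests by length

TASK

Tidy the bench: take the black marker, the red screwdriver, the blue screwdriver and the file from the grey bench pad and lay them one to a rest on the tool board, in order of length, the shortest on the rest next to the green block and the longest next to the grey one. Each tool must lie along the middle of its rest, centred lengthwise (either way round). Leave the oil bottle standing where it is.

Things in the scene. Friction and masses are not known exactly. Their poses are not given: they have to be found in the camera images.
- marker: The shortest tool: plain black marker pen, 134 mm long, 17 mm wide and high, 20 g. Grip it at the middle. Origin: middle of its length, on the underside; body y runs along its length, z up. Starts lying flat on a grey bench pad whose top is 8 mm above the table; may weigh 0.8 to 1.3 times the given mass.
- driver_red: The second shortest: screwdriver with red handle, 167 mm long overall; handle 20 mm wide, 22 mm high, from y = -2 to +84 mm; thin blade toward -y. 60 g. Grip the handle at about y = +41 mm. Origin: middle of its length, on the underside; body y runs along its length, the handle at +y, z up. Starts lying flat on a grey bench pad whose top is 8 mm above the table; may weigh 0.8 to 1.3 times the given mass.
- driver_blue: The second longest: screwdriver with blue handle, 202 mm long overall; handle 24 mm wide, 25 mm high, from y = +6 to +101 mm; thin blade toward -y. 60 g. Grip the handle at about y = +50 mm. Origin: middle of its length, on the underside; body y runs along its length, the handle at +y, z up. Starts lying flat on a grey bench pad whose top is 8 mm above the table; may weigh 0.8 to 1.3 times the given mass.
- file: The longest: file with a light wooden handle, 235 mm long overall; handle 20 mm wide, 21 mm high, from y = +28 to +118 mm; dark blade 16 mm wide, with its end bent down to the underside, toward -y. 90 g. Grip the handle at about y = +50 mm. Origin: middle of its length, on the underside; body y runs along its length, the handle at +y, z up. Starts lying flat on a grey bench pad whose top is 8 mm above the table; may weigh 0.8 to 1.3 times the given mass.
- rest_1: First, at the left end (+y) of the row, of four like dark wooden rests with a cork lining, 200 x 44 mm, side by side 64 mm apart on a thin plywood board (fixed). Origin: centre of the rest's underside; its flat top is 8 mm above the origin and 14 mm above the table. x runs along the rest, y across it along the row towards rest_1. A tool lies lengthwise on it, either way round; long tools overhang both ends.
- rest_2: Second from the left of four like dark wooden rests with a cork lining, 200 x 44 mm, side by side 64 mm apart on a thin plywood board (fixed). Origin: centre of the rest's underside; its flat top is 8 mm above the origin and 14 mm above the table. x runs along the rest, y across it along the row towards rest_1. A tool lies lengthwise on it, either way round; long tools overhang both ends.
- rest_3: Third from the left of four like dark wooden rests with a cork lining, 200 x 44 mm, side by side 64 mm apart on a thin plywood board (fixed). Origin: centre of the rest's underside; its flat top is 8 mm above the origin and 14 mm above the table. x runs along the rest, y across it along the row towards rest_1. A tool lies lengthwise on it, either way round; long tools overhang both ends.
- rest_4: Last, at the right end (-y), of four like dark wooden rests with a cork lining, 200 x 44 mm, side by side 64 mm apart on a thin plywood board (fixed). Origin: centre of the rest's underside; its flat top is 8 mm above the origin and 14 mm above the table. x runs along the rest, y across it along the row towards rest_1. A tool lies lengthwise on it, either way round; long tools overhang both ends. A 320 mm high wooden box stands beyond the far right corner.
- green_block: Green painted block, 70 x 20 x 16 mm, fixed on the board beyond one end of the row, 62 mm from the centre line of the nearest rest (either rest_1 or rest_4, changing from start to start); a grey block of the same shape is at the other end. Its top is 22 mm above the table. Origin: centre of its underside. The shortest tool belongs on the rest next to it.
- oil_bottle: Small cream oil bottle with a red nozzle, 36 mm across, 126 mm tall, standing loose beyond the tools. Origin: centre of its base, z up. To be left alone.
Things that resemble listed ones, but are neither listed nor needed, are in the scene too. Several things have the shape of the marker; the one meant has the colours described above.

How it is judged:
By the outcome, as a careful person would: the job done as asked, in the order asked, and still so for the second after the job is handed in, with the robot touching nothing.
It also fails if it takes over 96 s, if anything falls off the work surface, if the arm or the gripper's body presses on something with over 40 N, if the wrist force passes 120 N, or if a joint passes its speed limit or range.

ROBOT

A 6-joint arm with a two-finger parallel gripper is mounted at the origin on the work surface; the furniture and walls round the work are solid. World frame = base frame: x ahead of the robot, y to its left, z up, the work surface at z = 0. Lengths are in mm, angles in degrees, forces in N, time in s.
With the tool pointing down it reaches from about 300 to 850 mm from the base axis. Payload 4.2 kg.
Tool frame: the origin (TCP) lies at the very end of the fingers, on their centre line; the grasp point (between the pads) lies 19 mm behind it; x points along the fingers, z is the direction in which the jaws open and shut, and the axes are right-handed (so a half turn about x gives the same grasp; the last joint's range is limited). The gripper opens to 91 mm and grips with 3 to 60 N. Pads are 32 mm wide; open, the fingers measure 118 mm over their backs; the gripper's body (76 mm by 178 mm) begins 60 mm behind the grasp point.
Start: joints at [-75.917, 18.312, 89.639, -0, 72.044, -1.146], TCP at [151.044, -554.823, 213.976] pointing down, gripper open.
Joint ranges: [-177.97, 177.97], [-48.28, 115.42], [12.27, 149.76], [-77.06, 257.06], [2.81, 150.46], [-146.56, 146.56]. Speed limits (degrees/s): [147.25, 147.25, 180, 180, 180, 180].

INTERFACE

Orientations are given as [roll, pitch, yaw] about the fixed x, y, z axes, in that order (R = Rz(yaw) Ry(pitch) Rx(roll)).
In Python, from workcell import state, grab_frame, camera_info, env, search_frame, place_of gives the robot as it stands.
- The arm moves only by the tool drive_tool, never from a script. Its argument "plan" is a list of rows, each a list of 7 numbers: the turn, a rotation vector about the world's x, y, z in degrees, then the shift along the world's x, y, z in mm, then the finger opening in mm, from 0 to 91.2. In form: [[wx, wy, wz, dx, dy, dz, jaw], ...]. A call has 1 to 10 rows; each row is the pose to reach, as a shift and turn from the pose measured when the call began; what a row does not reach only later rows make up. A row lasts 1/8 s, in which the tool goes at most 62.5 mm and 10.7 degrees, less where a joint would pass 70% of its speed; a pose out of reach is approached as far as the arm can. A call with a gripper value outside its range is refused whole. The fingers move at their own pace and stop on an object; "grip_force" is the grip in N (left out, the last holds). Time passes only in rows, so rows that repeat a pose let the fingers close. It gives the time, the measured TCP pose, the force and the opening at its end, in the units of the state.
- state(): the state, without advancing time (a new reading comes with each control period).
- grab_frame(name): name is "scene" or "top"; returns the picture (420x560x3 uint8, red, green, blue); there is no depth.
- camera_info(name): a dict with "intrinsics" (3x3 intrinsics, pixels), "origin" and "orientation" of the camera in the world. Camera axes: x right, y down, z forward; pixel columns grow to the right and rows downward; lengths in mm; the calibration is good to about 2 mm. A picture is of the moment at which its call begins. camera_info takes no time and is no camera call.
- env.job_done(): hands the job in, once; it reports no verdict.
Trained networks look in the newest picture that a camera, given by its name, has taken for a name from the list of things; names that differ only in an ending like _2 or _b are one class to them, and where a whole thing is asked for, a point or a joint stands for the part that bears it (a point fixed in the world has none). Each returns a list of dicts, best first, with "p" (0 to 1); they miss things now and then, are a little off and sometimes report something else, mostly with a low value. They report only what shows in the picture. A call takes as long as a camera call. They do not tell look-alikes from the thing itself.
- search_frame(camera, label): "rect" ([left, top, right, bottom] as shares, 0 to 1, of the picture: columns of its width, rows of its height, round what is visible of it).
- place_of(camera, label): "location" ([column, row] as shares, 0 to 1, of the picture: columns of its width, rows of its height: a listed point, or the origin of a listed thing).
The state is a dict: "time_s": time; "qpos": joint angles; "qvel": joint speeds; "effort": joint torques, N m; "ee_pos": TCP position; "ee_rot": TCP orientation; "force": force on the tool from outside, world axes, zero at the start; "torque": the same for the moment, N m; "gripper_width": finger opening in mm.
Only numpy, scipy, OpenCV 4.12 (cv2) and the standard library are available. Lean on these libraries where they do the work, as an engineer would, in place of code of your own. Each camera call takes 0.05 s, during which the arm holds its last target. There are 200 camera calls.

## Working session

There is one attempt and no reset: what is moved stays moved. The work goes in short steps, Python scripts to look and compute and a tool call to move; the robot and the scene stay as the last step left them, time stands still between calls to the robot, and variables do not carry over. Pictures are saved under pics/ and viewed, about 12 in all and at most 16, crops included, and the job is handed in when it is done.

Besides the shell and the picture viewer there is one more tool, called as a command line: name --pt "numbers of a row" for each row, then --argument value for the rest. drive_tool: Moves the arm, as the interface text tells. Its arguments: {"type":"object","properties":{"plan":{"type":"array"},"grip_force":{"type":"number"}},"required":["plan"]}

```bash
mkdir -p pics; cat > h.py <<'E'
import numpy as np, cv2
from workcell import state, grab_frame, camera_info, env, search_frame, place_of
from scipy.spatial.transform import Rotation as R
def cam(n):
    c=camera_info(n); K=np.array(c['intrinsics']); o=np.array(c['origin'],float); r=np.array(c['orientation'],float)
    if r.shape!=(3,3): r=R.from_euler('xyz',r,degrees=True).as_matrix()
    return K,o,r
def world(n,u,v,z):
    K,o,r=cam(n); d=r@np.linalg.inv(K)@np.array([u,v,1.]); return o+d*(z-o[2])/d[2]
def pix(n,p):
    K,o,r=cam(n); q=K@(r.T@(np.array(p,float)-o)); return q[:2]/q[2]
def save(n,f,box=None,s=1):
    im=grab_frame(n)
    if box: im=im[box[1]:box[3],box[0]:box[2]]
    im=cv2.resize(im,None,fx=s,fy=s,interpolation=cv2.INTER_CUBIC); cv2.imwrite('pics/'+f,im[:,:,::-1])
E
python3 - <<'E'
from h import *
print(state())
for n in('top','scene'):
    print(camera_info(n)); save(n,n+'0.png',None,1.4)
for l in 'marker driver_red driver_blue file rest_1 green_block oil_bottle'.split():
    for f in (place_of,search_frame):
        for d in f('top',l)[:6]:
            k=d.get('location') or d.get('rect'); k=np.array(k)*np.tile([560,420],len(k)//2)
            print(l,round(d['p'],2),k.round(1), world('top',*k,10).round(0) if len(k)==2 else '')
E
```

```text
{'time_s': 0.0, 'qpos': array([-7.59174206e+01,  1.83523483e+01,  8.97072039e+01, -1.53811794e-03,
        7.20445297e+01, -1.14229350e+00]), 'qvel': array([-0.01177084,  0.05919571, -0.08050968,  0.08538998,  0.00923375,
        0.03085753]), 'effort': array([ 3.87509510e-05, -4.12458086e+01, -2.31969559e+01,  7.24529405e-02,
        4.58184828e-02, -1.50873384e-04]), 'ee_pos': array([ 150.90148385, -554.31039679,  213.10779855]), 'ee_rot': array([179.66265541,  89.89590787, 104.8880038 ]), 'force': array([0.23334113, 0.44201261, 1.30372004]), 'torque': array([-0.02623626,  0.04250199, -0.01466709]), 'gripper_width': 91.26832423780517}
{'intrinsics': array([[517.04472319,   0.        , 280.72021368],
       [  0.        , 517.04472319, 206.01731774],
       [  0.        ,   0.        ,   1.        ]]), 'origin': array([ 304.4985563 ,  -22.22353163, 1267.09504513]), 'orientation': array([-170.39453765,    0.90853412,  -91.17808053])}
{'intrinsics': array([[467.13073838,   0.        , 279.71113549],
       [  0.        , 467.13073838, 212.68480097],
       [  0.        ,   0.        ,
[... 410 characters left out ...]
iver_blue 0.74 [249.2 222.9] [477.  72.  10.]
driver_blue 0.97 [231.5 185.2 264.8 263.1] 
file 0.95 [155.  203.3] [532. 305.  10.]
file 0.55 [136.2 159.6 173.2 249. ] 
rest_1 0.89 [346.2 209.7] [ 505. -167.   10.]
rest_1 0.85 [323.1 205.8] [ 516. -111.   10.]
rest_1 0.74 [397.6 216.3] [ 485. -292.   10.]
rest_1 0.67 [371.6 212.1] [ 497. -229.   10.]
rest_1 0.82 [308.6 168.5 332.7 250.7] 
rest_1 0.64 [334.5 168.  358.7 253.3] 
rest_1 0.57 [357.7 174.6 382.7 254.4] 
green_block 0.65 [346.2 205.5] [ 515. -168.   10.]
green_block 0.51 [296.7 205.6] [518. -46.  10.]
green_block 0.47 [286.8 191.1 303.  219.4] 
oil_bottle 0.75 [279.6 137.1] [694.  -7.  10.]
oil_bottle 0.65 [270.9 121.5 284.2 139.4]
```

View pics/top0.png

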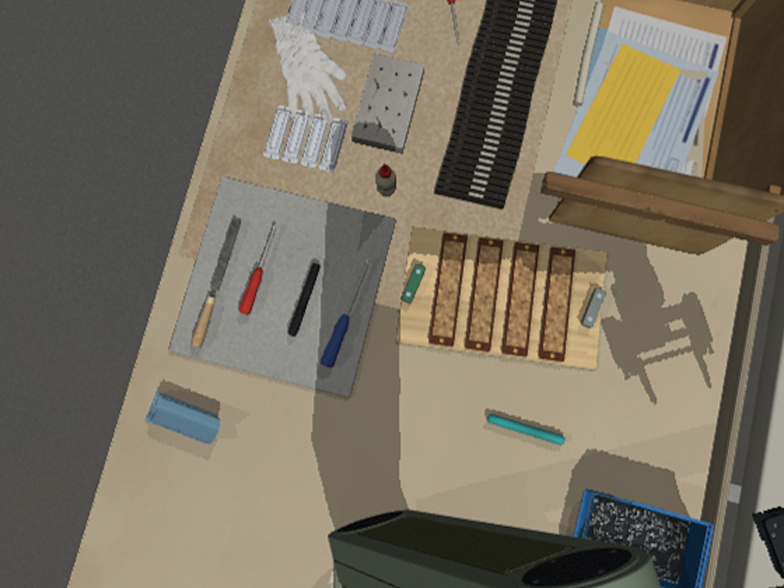

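View pics/scene0.png

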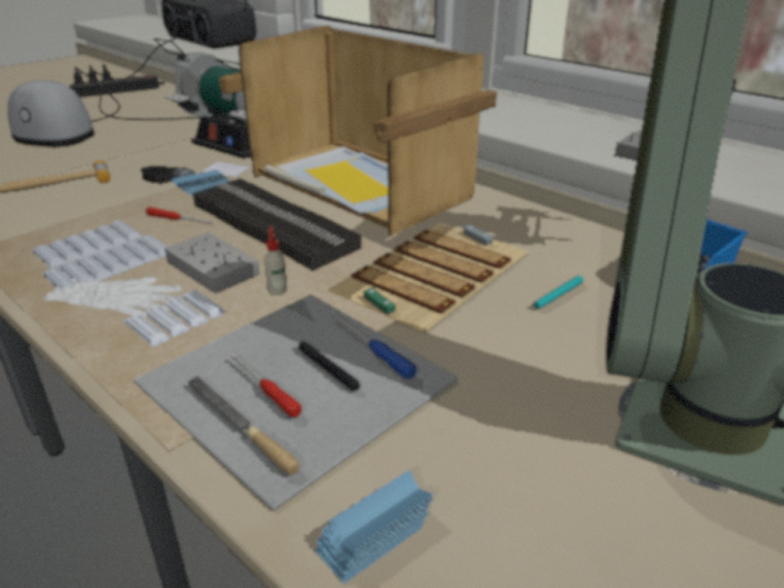

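The top picture (1.4x) shows the pad tools left to right: file (217,280), red driver (258,270), black marker (304,298), blue driver (345,315). The green block (413,283) is beside rest_1, the leftmost, and the grey block is at (592,307). So marker→rest_1, red→rest_2, blue→rest_3 and file→rest_4. Things shaped like the marker are the black pen on the pad (304,298) and the teal pen (525,427). The black one fits the description. Next I'll confirm it in a crop and measure by segmentation.

```bash
cat > m.py <<'E'
from h import *
# boxes in raw px (top camera): colour masks
def comp(m,box):
    mm=np.zeros_like(m,np.uint8); x0,y0,x1,y1=box; mm[y0:y1,x0:x1]=m[y0:y1,x0:x1]
    n,l,s,_=cv2.connectedComponentsWithStats(mm,connectivity=8); i=1+np.argmax(s[1:,4]); return l==i
def axis(m,z,n='top'):
    v,u=np.nonzero(m); P=np.array([world(n,a,b,z)[:2] for a,b in zip(u,v)])
    c=P.mean(0); w=np.linalg.svd(P-c)[2][0] if len(P)>2 else 0
    if w[0]>0: w=-w     # point toward robot (-x): handle side
    t=(P-c)@w; s=(P-c)@np.array([-w[1],w[0]])
    mid=(t.max()+t.min())/2
    return dict(c=c.round(1),ang=round(float(np.degrees(np.arctan2(w[1],w[0]))),1),len=round(float(np.ptp(t)),1),wid=round(float(np.ptp(s)),1),mid=(c+w*mid).round(1),n=len(P))
E
python3 - <<'E'
from m import *
im=grab_frame('top'); hsv=cv2.cvtColor(im,cv2.COLOR_RGB2HSV).astype(int); H,S,V=hsv[...,0],hsv[...,1],hsv[...,2]
B={'marker':((V<45),(200,180,235,245),17),
'red':((S>120)&((H<12)|(H>168)),(160,180,200,230),18),
'blue':((S>110)&(H>100)&(H<130),(225,215,262,268),20),
'fileH':((S>70)&(H>8)&(H<28),(132,205,160,252),18),
'fileB':((V<95),(145,150,180,215),10),
'green':((S>80)&(H>50)&(H<95),(280,180,310,225),22)}
for k,(m,b,z) in B.items():
    c=comp(m,b); print(k,axis(c,z))
sv=im.copy()
for k,(m,b,z) in B.items(): sv[comp(m,b)]=[255,0,255]
a=im[150:275,115:275]; b=sv[150:275,115:275]
cv2.imwrite('pics/seg.png',cv2.resize(np.hstack([a,b]),None,fx=2.5,fy=2.5,interpolation=cv2.INTER_CUBIC)[:,:,::-1])
r=im[155:270,275:440]; cv2.imwrite('pics/rests.png',cv2.resize(r,None,fx=4.8,fy=4.8,interpolation=cv2.INTER_CUBIC)[:,:,::-1])
E
```

```text
marker {'c': array([500.1, 150.6]), 'ang': 160.6, 'len': 130.8, 'wid': 16.0, 'mid': array([501.7, 150. ]), 'n': 323}
red {'c': array([516.7, 243.4]), 'ang': 160.8, 'len': 84.2, 'wid': 20.6, 'mid': array([519.6, 242.4]), 'n': 254}
blue {'c': array([425.1,  95.7]), 'ang': 157.5, 'len': 92.3, 'wid': 22.1, 'mid': array([427.7,  94.6]), 'n': 312}
fileH {'c': array([464. , 326.6]), 'ang': 163.4, 'len': 89.7, 'wid': 19.6, 'mid': array([466.8, 325.8]), 'n': 262}
fileB {'c': array([591.4, 290.2]), 'ang': 163.3, 'len': 134.6, 'wid': 18.1, 'mid': array([590.9, 290.4]), 'n': 345}
green {'c': array([524.6, -41.9]), 'ang': 155.3, 'len': 67.7, 'wid': 18.0, 'mid': array([524.6, -41.9]), 'n': 173}
```

View pics/seg.png

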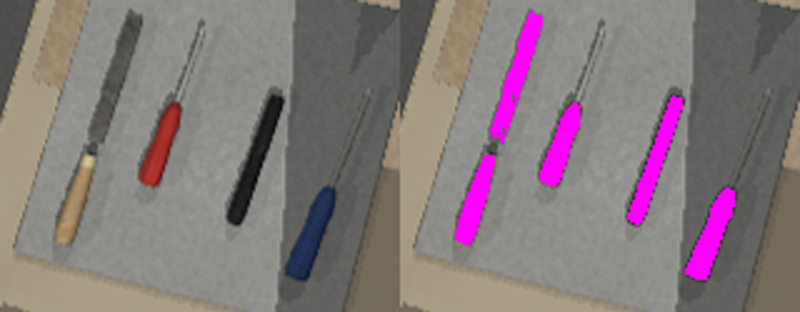

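View pics/rests.png

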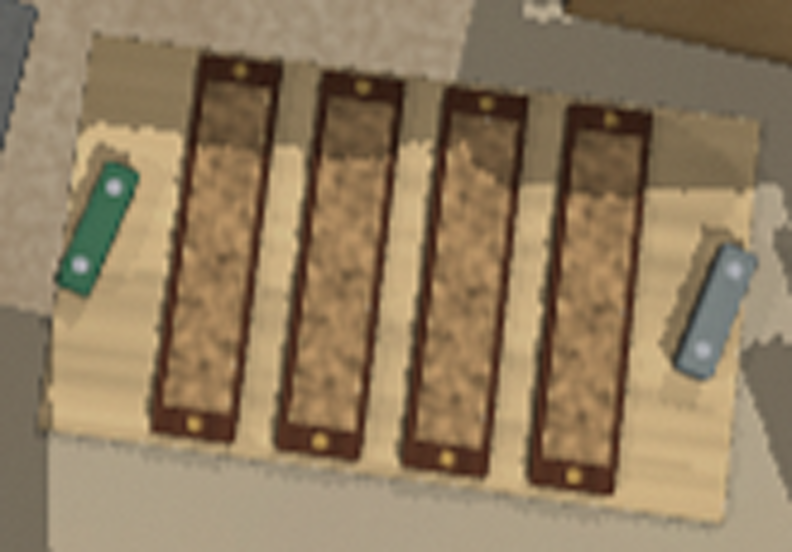

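The crop confirms the black marker, with its mask matching the given length and width (131 x 16). The other masks match their sizes too, and the brass pins on the rests are clear. I'll compute the targets next.

```bash
cat > t.py <<'E'
from h import *
pins=[((240,70),(193,424)),((362,88),(320,440)),((487,103),(447,457)),((611,119),(573,475))]
f=lambda p:np.array([(p[0]+.5)/4.8-.5+275,(p[1]+.5)/4.8-.5+155])
W=np.array([[world('top',*f(a),14)[:2] for a in r] for r in pins])
C=W.mean(1); d=(W[:,1]-W[:,0]); ang=np.degrees(np.arctan2(d[:,1],d[:,0]))
# rigid fit: centres equally spaced 64
i=np.arange(4)-1.5; sl=(C*i[:,None]).sum(0)/(i@i); u=sl/np.linalg.norm(sl); FC=C.mean(0)+i[:,None]*64*u
ANG=np.degrees(np.arctan2(u[1],u[0]))-90
def jaw():
    s=state(); r=R.from_euler('xyz',s['ee_rot'],degrees=True).as_matrix(); return s,np.degrees(np.arctan2(r[1,2],r[0,2])),r
E
python3 - <<'E'
from t import *
print('pin len',np.linalg.norm(d,axis=1).round(1),'ang',ang.round(1),'spacing',np.linalg.norm(sl).round(2),'rowperp ang',ANG.round(2)%360);print(C.round(1));print(FC.round(1))
s,j,r=jaw(); print('jaw',j,'x axis',r[:,0].round(3), s['ee_pos'])
E
```

```text
pin len [185.5 183.7 184.3 184.8] ang [170.7 170.9 170.8 170.7] spacing 64.12 rowperp ang 170.99
[[ 515.7 -102.6]
 [ 505.4 -165.8]
 [ 495.7 -229.5]
 [ 485.5 -292.5]]
[[ 515.6 -102.8]
 [ 505.6 -166. ]
 [ 495.6 -229.2]
 [ 485.6 -292.4]]
jaw -74.7696594383897 x axis [ 0. -0. -1.] [ 151.05612309 -554.83017281  214.00664095]
```

drive_tool --pt "0 0 145.4 350.6 704.8 -60 60" --pt "0 0 145.4 350.6 704.8 -60 50" --pt "0 0 145.4 350.6 704.8 -60 50" --pt "0 0 145.4 350.6 704.8 -60 50" --pt "0 0 145.4 350.6 704.8 -60 50" --pt "0 0 145.4 350.6 704.8 -60 50" --pt "0 0 145.4 350.6 704.8 -60 50" --pt "0 0 145.4 350.6 704.8 -60 50" --pt "0 0 145.4 350.6 704.8 -60 50" --pt "0 0 145.4 350.6 704.8 -60 50" --grip_force 25

```text
time_s: 2.1
ee_pos: [429.5, 5.2, 166.8]
ee_rot: [-42.9, 89.9, -9.9]
force: [0.8, -1.5, -0.1]
gripper_width: 49.8
```

```bash
cat > go.py <<'E'
import sys; from t import *
x,y,z,a=map(float,sys.argv[1:5]); s,j,r=jaw(); D=np.array([x,y,z])-s['ee_pos']
# turn: keep tool down, jaw to angle a
J=np.radians(a); X=np.array([0,0,-1.]); Z=np.array([np.cos(J),np.sin(J),0]); T=np.c_[X,np.cross(Z,X),Z]
print('turn',np.degrees(R.from_matrix(T@r.T).as_rotvec()).round(2),'shift',D.round(1),'pos',s['ee_pos'].round(1),'jaw',round(j,1),'q',s['qpos'].round(0),'F',s['force'].round(1),'w',round(s['gripper_width'],1),'t',s['time_s'])
E
python3 go.py 501.7 150 60 70.6
```

```text
turn [-1.000e-02  9.000e-02  3.756e+01] shift [  72.2  144.8 -106.8] pos [429.5   5.2 166.8] jaw 33.0 q [ -1.   7. 112.  -0.  61. -34.] F [ 0.8 -1.5 -0.1] w 49.8 t 2.1
```

drive_tool --pt "0 0 37.6 72.2 144.8 -90 50" --pt "0 0 37.6 72.2 144.8 -107 50" --pt "0 0 37.6 72.2 144.8 -107 50" --pt "0 0 37.6 72.2 144.8 -107 50" --pt "0 0 37.6 72.2 144.8 -107 50" --pt "0 0 37.6 72.2 144.8 -107 50"

```text
time_s: 2.85
ee_pos: [501.8, 149.5, 60.3]
ee_rot: [-48.5, 89.9, 22.0]
force: [0.3, -0.3, -0.7]
gripper_width: 49.7
```

```bash
python3 go.py 501.7 150 10.5 70.6; python3 -c "
from h import *
save('scene','above_marker.png',(80,150,340,350),3)"
```

```text
turn [-0.05  0.12  0.07] shift [ -0.1   0.5 -49.8] pos [501.8 149.5  60.3] jaw 70.5 q [ 15.  22. 109.   0.  49. -55.] F [ 0.3 -0.3 -0.7] w 49.7 t 2.85
```

View pics/above_marker.png

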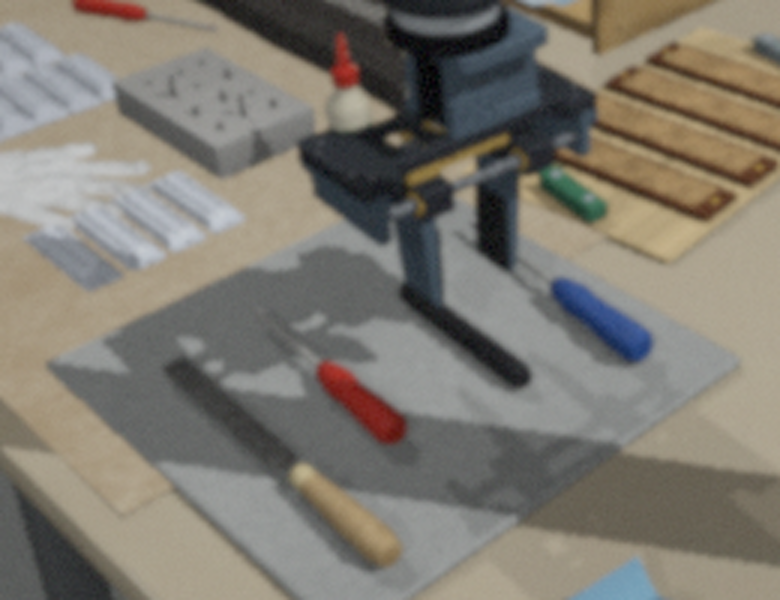

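The scene crop shows the open fingers straddling the black marker, at crop pixels (430,240) and (495,210), with the jaws across it. Now I'll descend, grip and lift.

drive_tool --pt "0 0 0 0 0.5 -35 50" --pt "0 0 0 0 0.5 -49.5 50" --pt "0 0 0 0 0.5 -49.5 50" --pt "0 0 0 0 0.5 -49.5 0" --pt "0 0 0 0 0.5 -49.5 0" --pt "0 0 0 0 0.5 -49.5 0" --pt "0 0 0 0 0.5 -49.5 0" --pt "0 0 0 0 0.5 -49.5 0" --grip_force 25

```text
time_s: 3.9
ee_pos: [502.1, 150.1, 11.5]
ee_rot: [-49.4, 89.8, 21.1]
force: [0.5, 0.8, 3.3]
gripper_width: 17.0
```

```bash
python3 go.py 515.6 -102.8 70 80.85
```

```text
turn [-0.09  0.19 10.33] shift [  13.5 -252.9   58.5] pos [502.1 150.1  11.5] jaw 70.5 q [ 15.  26. 112.   0.  42. -55.] F [0.5 0.8 3.3] w 17.0 t 3.9
```

drive_tool --pt "0 0 0 0 0 40 0" --pt "0 0 0 0 0 70 0" --pt "0 0 10.3 13.5 -252.9 70 0" --pt "0 0 10.3 13.5 -252.9 70 0" --pt "0 0 10.3 13.5 -252.9 70 0" --pt "0 0 10.3 13.5 -252.9 70 0" --pt "0 0 10.3 13.5 -252.9 58 0" --pt "0 0 10.3 13.5 -252.9 40 0" --pt "0 0 10.3 13.5 -252.9 40 0" --pt "0 0 10.3 13.5 -252.9 40 0"

```text
time_s: 5.15
ee_pos: [515.7, -102.0, 51.6]
ee_rot: [-46.3, 89.8, 34.6]
force: [0.6, 0.3, -1.1]
gripper_width: 17.1
```

```bash
python3 go.py 515.6 -102.8 18 80.85
```

```text
turn [-0.12  0.17 -0.04] shift [ -0.1  -0.8 -33.6] pos [ 515.7 -102.    51.6] jaw 80.9 q [-13.  23. 109.   0.  48. -94.] F [ 0.6  0.3 -1.1] w 17.1 t 5.15
```

drive_tool --pt "0 0 0 0 -0.8 -20 0" --pt "0 0 0 0 -0.8 -30 0" --pt "0 0 0 0 -0.8 -34 0" --pt "0 0 0 0 -0.8 -34.5 0" --pt "0 0 0 0 -0.8 -34.5 0"

```text
time_s: 5.78
ee_pos: [516.1, -102.8, 17.4]
ee_rot: [-55.0, 89.8, 25.9]
force: [0.2, -0.4, 0.1]
gripper_width: 17.3
```

```bash
python3 go.py 515.6 -102.8 18 80.85;python3 -c "
from h import *
save('scene','place1.png',(210,140,400,290),4)"
```

```text
turn [-0.11  0.22 -0.05] shift [-0.5  0.   0.6] pos [ 516.1 -102.8   17.4] jaw 80.9 q [-13.  26. 111.   0.  43. -94.] F [ 0.2 -0.4  0.1] w 17.3 t 5.775
```

View pics/place1.png

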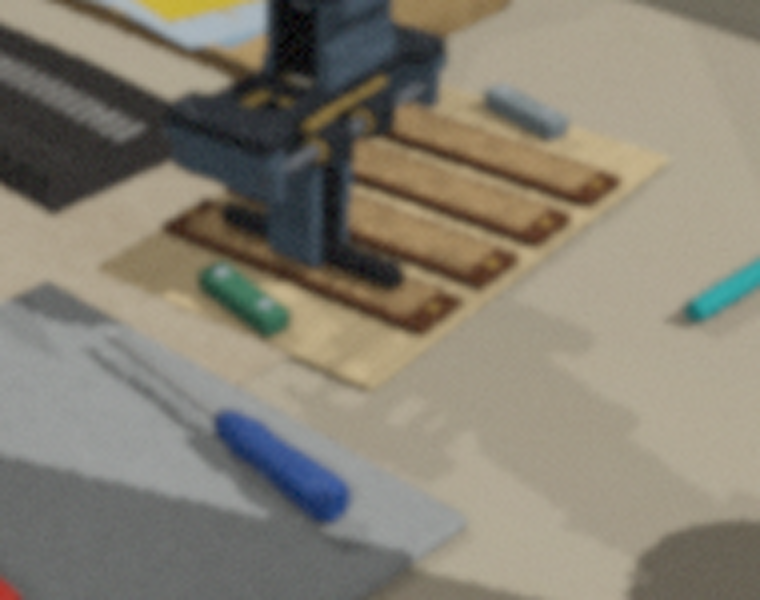

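The marker lies along rest_1, centred between its ends (crop 170..455). There is almost no contact force, so I'll ease down 1 mm, release, and rise.

drive_tool --pt "0 0 0 0 0 -0.7 0" --pt "0 0 0 0 0 -1 0" --pt "0 0 0 0 0 -1 20" --pt "0 0 0 0 0 -1 26" --pt "0 0 0 0 0 -1 34" --pt "0 0 0 0 0 -1 34" --pt "0 0 0 0 0 30 36" --pt "0 0 0 0 0 70 40" --pt "0 0 0 0 0 95 50" --pt "0 0 0 0 0 95 50"

```text
time_s: 7.08
ee_pos: [517.4, -103.1, 114.2]
ee_rot: [-75.0, 89.5, 5.9]
force: [0.1, -0.6, -0.9]
gripper_width: 49.7
```

```bash
python3 go.py 520 242.4 60 70.8
```

```text
turn [-1.000e-02  4.800e-01 -1.009e+01] shift [  2.6 345.5 -54.2] pos [ 517.4 -103.1  114.2] jaw 80.9 q [-13.  19. 105.   0.  56. -94.] F [ 0.1 -0.6 -0.9] w 49.7 t 7.075
```

drive_tool --pt "0 0.5 -10 2.6 345.5 0 50" --pt "0 0.5 -10 2.6 345.5 0 50" --pt "0 0.5 -10 2.6 345.5 0 50" --pt "0 0.5 -10 2.6 345.5 0 50" --pt "0 0.5 -10 2.6 345.5 0 50" --pt "0 0.5 -10 2.6 345.5 -40 50" --pt "0 0.5 -10 2.6 345.5 -54 50" --pt "0 0.5 -10 2.6 345.5 -54 50" --pt "0 0.5 -10 2.6 345.5 -54 50" --grip_force 35

```text
time_s: 8.2
ee_pos: [520.5, 241.3, 60.6]
ee_rot: [-43.1, 90.0, 27.7]
force: [0.0, -0.5, -0.8]
gripper_width: 50.0
```

```bash
python3 go.py 520 242.4 11 70.8
```

```text
turn [-0.01  0.01 -0.01] shift [ -0.5   1.1 -49.6] pos [520.5 241.3  60.6] jaw 70.8 q [ 24.  26. 102.   0.  52. -47.] F [ 0.  -0.5 -0.8] w 50.0 t 8.2
```

drive_tool --pt "0 0 0 -0.5 1.1 -35 50" --pt "0 0 0 -0.5 1.1 -49.5 50" --pt "0 0 0 -0.5 1.1 -49.5 50" --pt "0 0 0 -0.5 1.1 -49.5 0" --pt "0 0 0 -0.5 1.1 -49.5 0" --pt "0 0 0 -0.5 1.1 -49.5 0" --pt "0 0 0 -0.5 1.1 -49.5 0" --pt "0 0 0 -0.5 1.1 -49.5 0" --grip_force 35

```text
time_s: 9.2
ee_pos: [520.5, 242.7, 11.7]
ee_rot: [-42.7, 89.9, 28.2]
force: [-0.3, 0.3, 5.4]
gripper_width: 20.2
```

```bash
python3 - <<'E'
from t import *
w=np.array([np.cos(np.radians(170.87)),np.sin(np.radians(170.87))])
print('red',FC[1]+41*w,'blue50',FC[2]+50*w,'file50',FC[3]+50*w)
E
python3 go.py 465.1 -159.5 50 80.85
```

```text
red [ 465.10718269 -159.47904321] blue50 [ 446.20363439 -221.2621082 ] file50 [ 436.18606383 -284.47324867]
turn [-0.05  0.08 10.04] shift [ -55.4 -402.2   38.3] pos [520.5 242.7  11.7] jaw 70.8 q [ 24.  29. 105.   0.  46. -47.] F [-0.3  0.3  5.4] w 20.2 t 9.2
```

drive_tool --pt "0 0 0 0 0 40 0" --pt "0 0 0 0 0 80 0" --pt "0 0 10 -54.5 -402.3 80 0" --pt "0 0 10 -54.5 -402.3 80 0" --pt "0 0 10 -54.5 -402.3 80 0" --pt "0 0 10 -54.5 -402.3 80 0" --pt "0 0 10 -54.5 -402.3 80 0" --pt "0 0 10 -54.5 -402.3 80 0" --pt "0 0 10 -54.5 -402.3 80 0" --pt "0 0 10 -54.5 -402.3 80 0"

```text
time_s: 10.45
ee_pos: [465.4, -161.3, 91.4]
ee_rot: [-26.5, 89.9, 54.1]
force: [-0.0, 1.0, -0.4]
gripper_width: 20.7
```

```bash
python3 go.py 466 -159.6 18 80.85; python3 -c "
from h import *
save('scene','carry2.png',(210,100,420,280),3.6)"
```

```text
turn [-0.06  0.04  0.26] shift [  0.6   1.7 -73.4] pos [ 465.4 -161.3   91.4] jaw 80.6 q [ -21.   18.  110.    0.   52. -101.] F [-0.   1.  -0.4] w 20.7 t 10.45
```

View pics/carry2.png

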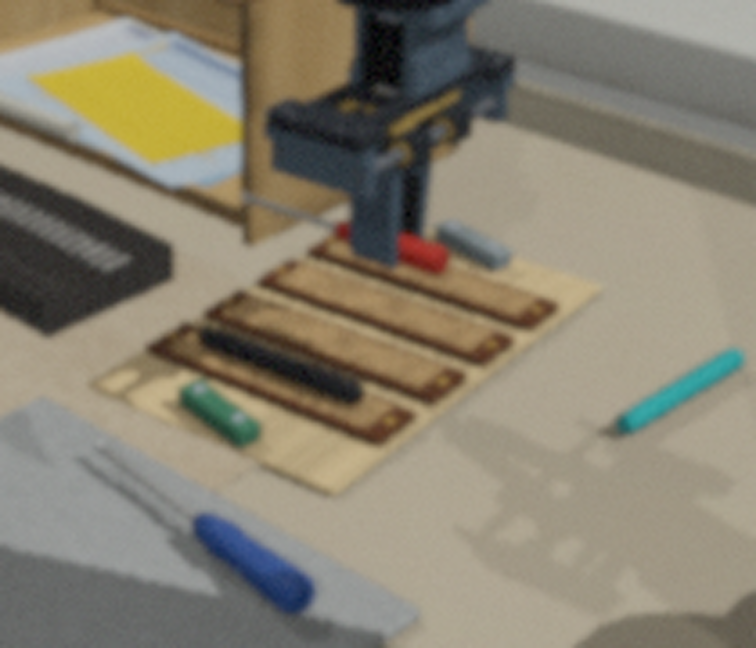

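The marker is on rest_1's centre line, and the red driver is held level above. Now I'll lower it.

drive_tool --pt "0 0 0.3 0.6 1.7 -40 0" --pt "0 0 0.3 0.6 1.7 -65 0" --pt "0 0 0.3 0.6 1.7 -72 0" --pt "0 0 0.3 0.6 1.7 -74 0" --pt "0 0 0.3 0.6 1.7 -74 0" --pt "0 0 0.3 0.6 1.7 -74 0"

```text
time_s: 11.25
ee_pos: [466.8, -158.3, 18.0]
ee_rot: [-59.5, 89.9, 21.5]
force: [1.2, -0.4, -1.1]
gripper_width: 20.6
```

```bash
python3 go.py 466 -159.6 18 80.85
```

```text
turn [-0.05  0.13 -0.15] shift [-0.8 -1.3 -0. ] pos [ 466.8 -158.3   18. ] jaw 81.0 q [ -20.   23.  115.    0.   41. -101.] F [ 1.2 -0.4 -1.1] w 20.6 t 11.25
```

drive_tool --pt "0 0 0 -0.8 -1.3 0 0" --pt "0 0 0 -0.8 -1.3 -1 0" --pt "0 0 0 -0.8 -1.3 -1.3 0" --pt "0 0 0 -0.8 -1.3 -1.3 26" --pt "0 0 0 -0.8 -1.3 -1.3 34" --pt "0 0 0 -0.8 -1.3 -1.3 38" --pt "0 0 0 -0.8 -1.3 30 40" --pt "0 0 0 -0.8 -1.3 75 44" --pt "0 0 0 -0.8 -1.3 95 50" --pt "0 0 0 -0.8 -1.3 95 50"

```text
time_s: 12.5
ee_pos: [467.0, -160.0, 114.3]
ee_rot: [-84.8, 89.7, -3.8]
force: [0.3, 0.3, -1.0]
gripper_width: 49.8
```

```bash
python3 go.py 429.5 93.3 60 67.5
```

```text
turn [  0.06   0.32 -13.5 ] shift [-37.5 253.3 -54.3] pos [ 467.  -160.   114.3] jaw 81.0 q [ -20.   16.  109.    0.   55. -101.] F [ 0.3  0.3 -1. ] w 49.8 t 12.5
```

drive_tool --pt "0 0.3 -13.5 -36 253.3 0 56" --pt "0 0.3 -13.5 -36 253.3 0 56" --pt "0 0.3 -13.5 -36 253.3 0 56" --pt "0 0.3 -13.5 -36 253.3 0 56" --pt "0 0.3 -13.5 -36 253.3 -40 56" --pt "0 0.3 -13.5 -36 253.3 -54 56" --pt "0 0.3 -13.5 -36 253.3 -54 56" --pt "0 0.3 -13.5 -36 253.3 -54 56"

```text
time_s: 13.5
ee_pos: [431.1, 93.1, 60.2]
ee_rot: [-162.5, 89.9, -95.0]
force: [-0.3, 0.4, 0.2]
gripper_width: 55.9
```

```bash
python3 go.py 430.9 93.3 11 67.5
```

```text
turn [ 0.06 -0.01  0.03] shift [ -0.2   0.2 -49.2] pos [431.1  93.1  60.2] jaw 67.5 q [ 11.  16. 119.  -0.  45. -57.] F [-0.3  0.4  0.2] w 55.9 t 13.5
```

drive_tool --pt "0 0 0 -0.2 0.2 -35 56" --pt "0 0 0 -0.2 0.2 -49 56" --pt "0 0 0 -0.2 0.2 -49 56" --pt "0 0 0 -0.2 0.2 -49 0" --pt "0 0 0 -0.2 0.2 -49 0" --pt "0 0 0 -0.2 0.2 -49 0" --pt "0 0 0 -0.2 0.2 -49 0" --pt "0 0 0 -0.2 0.2 -49 0" --grip_force 35

```text
time_s: 14.5
ee_pos: [431.3, 93.5, 11.6]
ee_rot: [-109.3, 89.9, -41.9]
force: [-0.2, 0.2, 4.7]
gripper_width: 23.3
```

```bash
python3 go.py 446.2 -221.3 90 80.85
```

```text
turn [ 0.04  0.06 13.38] shift [  14.9 -314.8   78.4] pos [431.3  93.5  11.6] jaw 67.5 q [ 11.  21. 122.  -0.  37. -57.] F [-0.2  0.2  4.7] w 23.3 t 14.5
```

drive_tool --pt "0 0 0 0 0 40 0" --pt "0 0 0 0 0 80 0" --pt "0 0 13.4 14.9 -314.8 80 0" --pt "0 0 13.4 14.9 -314.8 80 0" --pt "0 0 13.4 14.9 -314.8 80 0" --pt "0 0 13.4 14.9 -314.8 80 0" --pt "0 0 13.4 14.9 -314.8 80 0" --pt "0 0 13.4 14.9 -314.8 80 0" --pt "0 0 13.4 14.9 -314.8 50 0" --pt "0 0 13.4 14.9 -314.8 50 0"

```text
time_s: 15.75
ee_pos: [444.1, -219.6, 59.7]
ee_rot: [68.8, 89.7, 149.7]
force: [-0.3, 1.0, -0.9]
gripper_width: 23.2
```

```bash
python3 go.py 446.2 -221.3 17.6 80.85
```

```text
turn [-0.15 -0.26 -0.03] shift [  2.1  -1.7 -42.1] pos [ 444.1 -219.6   59.7] jaw 80.9 q [ -28.   20.  112.    0.   48. -109.] F [-0.3  1.  -0.9] w 23.2 t 15.75
```

drive_tool --pt "0 0 0 2.1 -1.7 -25 0" --pt "0 0 0 2.1 -1.7 -38 0" --pt "0 0 0 2.1 -1.7 -42 0" --pt "0 0 0 2.1 -1.7 -42.5 0" --pt "0 0 0 2.1 -1.7 -42.5 0" --pt "0 0 0 2.1 -1.7 -42.5 0"

```text
time_s: 16.5
ee_pos: [446.5, -221.4, 17.6]
ee_rot: [67.9, 89.8, 148.8]
force: [0.3, 0.3, 0.3]
gripper_width: 23.6
```

```bash
python3 go.py 446.2 -221.3 16.8 80.85; python3 -c "
from h import *
save('scene','place3.png',(210,100,420,280),3.6)"
```

```text
turn [-0.13 -0.21 -0.04] shift [-0.3  0.1 -0.8] pos [ 446.5 -221.4   17.6] jaw 80.9 q [ -28.   24.  114.    0.   42. -109.] F [0.3 0.3 0.3] w 23.6 t 16.5
```

View pics/place3.png

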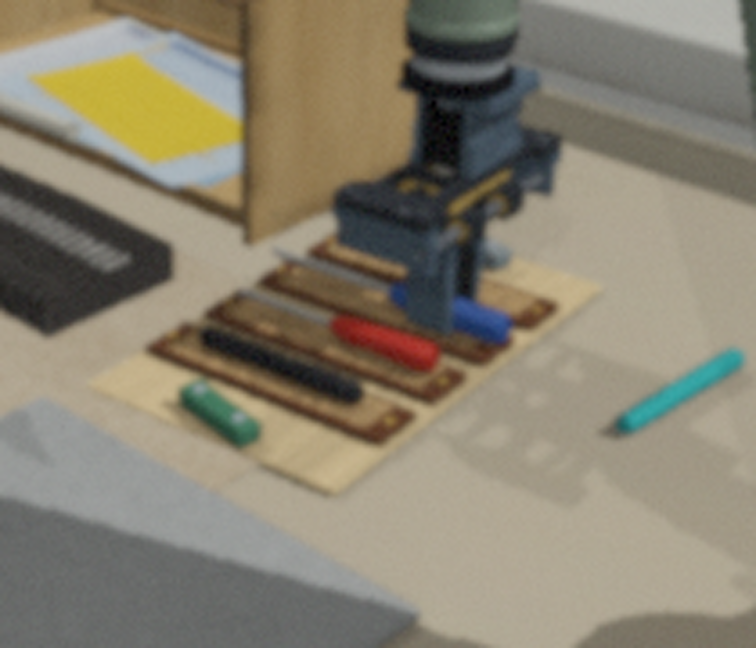

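The red driver is on rest_2 and the blue one on rest_3, both aligned. I'll release the blue one and go for the file.

drive_tool --pt "0 0 0 0 0 -0.8 0" --pt "0 0 0 0 0 -1.2 0" --pt "0 0 0 0 0 -1.2 29" --pt "0 0 0 0 0 -1.2 36" --pt "0 0 0 0 0 -1.2 40" --pt "0 0 0 0 0 -1.2 40" --pt "0 0 0 0 0 30 42" --pt "0 0 0 0 0 75 46" --pt "0 0 0 0 0 95 50" --pt "0 0 0 0 0 95 50"

```text
time_s: 17.8
ee_pos: [447.4, -222.0, 114.0]
ee_rot: [44.6, 90.0, 125.5]
force: [-0.3, -0.2, -1.1]
gripper_width: 50.1
```

```bash
python3 go.py 489.5 319.1 60 73.5
```

```text
turn [-0.03 -0.02 -7.38] shift [ 42.1 541.1 -54. ] pos [ 447.4 -222.   114. ] jaw 80.9 q [ -28.   17.  108.    0.   55. -109.] F [-0.3 -0.2 -1.1] w 50.1 t 17.8
```

drive_tool --pt "0 0 -7.4 42.1 541.1 0 50" --pt "0 0 -7.4 42.1 541.1 0 50" --pt "0 0 -7.4 42.1 541.1 0 50" --pt "0 0 -7.4 42.1 541.1 0 50" --pt "0 0 -7.4 42.1 541.1 0 50" --pt "0 0 -7.4 42.1 541.1 0 50" --pt "0 0 -7.4 42.1 541.1 0 50" --pt "0 0 -7.4 42.1 541.1 0 50" --pt "0 0 -7.4 42.1 541.1 -20 50" --pt "0 0 -7.4 42.1 541.1 -54 50"

```text
time_s: 19.05
ee_pos: [489.8, 322.6, 58.4]
ee_rot: [-11.9, 89.9, 61.8]
force: [-1.1, -1.0, -0.6]
gripper_width: 49.8
```

drive_tool --pt "0 0 0 0 0 0 50" --pt "0 0 0 0 0 0 50"

```text
time_s: 19.3
ee_pos: [489.8, 322.4, 58.2]
ee_rot: [-2.4, 89.9, 71.2]
force: [0.7, 0.3, 0.1]
gripper_width: 49.8
```

```bash
python3 go.py 489.5 319.1 11 73.5
```

```text
turn [-0.1   0.03 -0.18] shift [ -0.3  -3.3 -47.2] pos [489.8 322.4  58.2] jaw 73.7 q [ 32.  27. 100.   0.  53. -42.] F [0.7 0.3 0.1] w 49.8 t 19.3
```

drive_tool --pt "0 0 -0.2 -0.3 -3.3 -25 50" --pt "0 0 -0.2 -0.3 -3.3 -45 50" --pt "0 0 -0.2 -0.3 -3.3 -47.2 50" --pt "0 0 -0.2 -0.3 -3.3 -47.2 50" --pt "0 0 -0.2 -0.3 -3.3 -47.2 0" --pt "0 0 -0.2 -0.3 -3.3 -47.2 0" --pt "0 0 -0.2 -0.3 -3.3 -47.2 0" --pt "0 0 -0.2 -0.3 -3.3 -47.2 0" --pt "0 0 -0.2 -0.3 -3.3 -47.2 0" --grip_force 45

```text
time_s: 20.42
ee_pos: [489.8, 319.4, 11.5]
ee_rot: [-13.1, 89.8, 60.3]
force: [-1.6, 0.7, 2.6]
gripper_width: 20.8
```

```bash
python3 go.py 436.2 -284.5 90 80.85
```

```text
turn [-0.14  0.07  7.37] shift [ -53.6 -603.9   78.5] pos [489.8 319.4  11.5] jaw 73.5 q [ 32.  30. 103.   0.  47. -42.] F [-1.6  0.7  2.6] w 20.8 t 20.425
```

```bash
python3 -c "
from h import *
print(world('scene',279.4,166.7,0).round(), world('scene',210+410/3.6,100+165/3.6,0).round(), world('top',549/1.4,222/1.4,0).round(), world('top',700/1.4,252/1.4,0).round())"
```

```text
[ 644. -298.    0.] [ 593. -497.    0.] [ 634. -289.    0.] [ 572. -554.    0.]
```

drive_tool --pt "0 0 0 0 0 40 0" --pt "0 0 0 0 0 80 0" --pt "0 0 0 0 0 80 0"

```text
time_s: 20.8
ee_pos: [491.5, 320.4, 94.2]
ee_rot: [-33.9, 89.5, 39.6]
force: [0.0, -0.8, -1.7]
gripper_width: 20.4
```

drive_tool --pt "0 0.4 7.4 -55.3 -604.9 -4 0" --pt "0 0.4 7.4 -55.3 -604.9 -4 0" --pt "0 0.4 7.4 -55.3 -604.9 -4 0" --pt "0 0.4 7.4 -55.3 -604.9 -4 0" --pt "0 0.4 7.4 -55.3 -604.9 -4 0" --pt "0 0.4 7.4 -55.3 -604.9 -4 0" --pt "0 0.4 7.4 -55.3 -604.9 -4 0" --pt "0 0.4 7.4 -55.3 -604.9 -4 0" --pt "0 0.4 7.4 -55.3 -604.9 -4 0" --pt "0 0.4 7.4 -55.3 -604.9 -4 0"

```text
time_s: 22.05
ee_pos: [434.7, -286.5, 88.7]
ee_rot: [34.4, 89.5, 115.2]
force: [1.3, -0.3, -0.7]
gripper_width: 20.7
```

```bash
python3 go.py 436.2 -284.5 50 80.85; python3 -c "
from h import *
save('scene','carry4.png',(210,80,420,260),3.6)"
```

```text
turn [-0.41 -0.19  0.07] shift [  1.5   2.  -38.7] pos [ 434.7 -286.5   88.7] jaw 80.8 q [ -35.   20.  107.    0.   53. -116.] F [ 1.3 -0.3 -0.7] w 20.7 t 22.05
```

View pics/carry4.png

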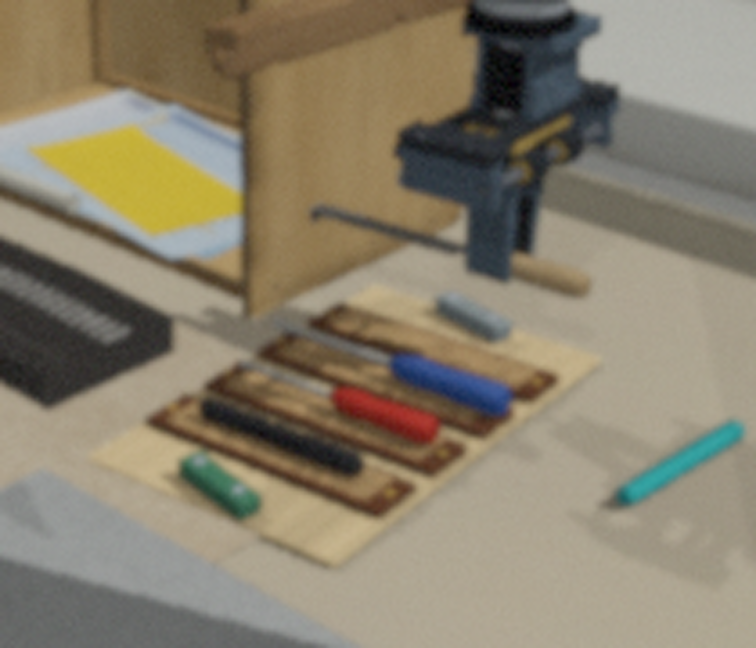

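The file is held level and clear of the box (blade tip at crop (318,212)), and the other three are in place. Now I'll lower it.

drive_tool --pt "0 0 0 1.5 2 -35 0" --pt "0 0 0 1.5 2 -55 0" --pt "0 0 0 1.5 2 -68 0" --pt "0 0 0 1.5 2 -71.3 0" --pt "0 0 0 1.5 2 -71.3 0" --pt "0 0 0 1.5 2 -71.3 0"

```text
time_s: 22.85
ee_pos: [436.8, -289.1, 17.5]
ee_rot: [47.8, 89.8, 128.6]
force: [-0.2, 0.4, -0.6]
gripper_width: 20.2
```

```bash
python3 go.py 436.2 -284.5 16.5 80.85
```

```text
turn [-0.12 -0.1   0.1 ] shift [-0.6  4.6 -1. ] pos [ 436.8 -289.1   17.5] jaw 80.8 q [ -35.   26.  111.    0.   44. -116.] F [-0.2  0.4 -0.6] w 20.2 t 22.85
```

drive_tool --pt "0 0 0 -0.6 2 3 0" --pt "0 0 0 -0.6 4.6 3 0" --pt "0 0 0 -0.6 4.6 3 0" --pt "0 0 0 -0.6 4.6 0 0" --pt "0 0 0 -0.6 4.6 0 0" --pt "0 0 0 -0.6 4.6 0 0"

```text
time_s: 23.6
ee_pos: [436.4, -284.6, 17.5]
ee_rot: [42.2, 89.9, 122.9]
force: [0.7, -0.5, -1.3]
gripper_width: 20.6
```

```bash
python3 go.py 436.2 -284.5 16.5 80.85
```

```text
turn [-0.11 -0.07  0.11] shift [-0.2  0.1 -1. ] pos [ 436.4 -284.6   17.5] jaw 80.7 q [ -34.   25.  111.    0.   43. -115.] F [ 0.7 -0.5 -1.3] w 20.6 t 23.6
```

Released position is right, so I'll press gently, release, rise, and draw back out of the cameras' view of the board.

drive_tool --pt "0 0 0 0 0 -0.8 0" --pt "0 0 0 0 0 -1.2 0" --pt "0 0 0 0 0 -1.2 26" --pt "0 0 0 0 0 -1.2 34" --pt "0 0 0 0 0 -1.2 38" --pt "0 0 0 0 0 -1.2 38" --pt "0 0 0 0 0 30 40" --pt "0 0 0 0 0 75 44" --pt "0 0 0 0 0 120 50" --pt "0 0 0 0 0 130 50"

```text
time_s: 24.85
ee_pos: [437.9, -285.6, 150.4]
ee_rot: [-102.2, 89.8, -21.4]
force: [-0.1, -0.3, -0.5]
gripper_width: 49.7
```

drive_tool --pt "0 0 0 -30 100 20 50" --pt "0 0 0 -60 250 30 50" --pt "0 0 0 -80 450 30 50" --pt "0 0 0 -80 480 30 50" --pt "0 0 0 -80 480 30 50" --pt "0 0 0 -80 480 30 50" --pt "0 0 0 -80 480 30 50" --pt "0 0 0 -80 480 30 50" --pt "0 0 0 -80 480 30 50" --pt "0 0 0 -80 480 30 50"

```text
time_s: 26.1
ee_pos: [357.2, 193.7, 179.6]
ee_rot: [-139.6, 89.8, -58.8]
force: [-0.0, 0.1, -1.0]
gripper_width: 50.0
```

```bash
python3 - <<'E'
from m import *
from t import FC
print(state()['time_s'],state()['ee_pos'].round(), FC.round(1))
im=grab_frame('top'); hsv=cv2.cvtColor(im,cv2.COLOR_RGB2HSV).astype(int); H,S,V=hsv[...,0],hsv[...,1],hsv[...,2]
B={'marker':((V<40),(305,175,345,245),0,23),'red':((S>150)&((H<8)|(H>170)),(325,190,365,255),41,24),'blue':((S>110)&(H>100)&(H<130),(345,190,390,265),53.5,26)}
for i,(k,(m,b,g,z)) in enumerate(B.items()):
    a=axis(comp(m,b),z); w=np.array([np.cos(np.radians(a['ang'])),np.sin(np.radians(a['ang']))]); o=a['mid']-g*np.array([np.cos(np.radians(170.87)),np.sin(np.radians(170.87))]); print(k,a,'origin',o.round(1),'err',(o-FC[i]).round(1))
for l in('marker','driver_red','driver_blue','file','oil_bottle'):
    for d in place_of('top',l)[:2]: k=np.array(d['location'])*[560,420]; print(l,round(d['p'],2),world('top',*k,10 if l=='oil_bottle' else 14).round(0))
cv2.imwrite('pics/fin_top.png',cv2.resize(im[110:270,260:460],None,fx=3.7,fy=3.7,interpolation=cv2.INTER_CUBIC)[:,:,::-1])
save('scene','fin_scene.png',(180,100,420,280),3.3)
E
```

```text
26.1 [357. 194. 180.] [[ 515.6 -102.8]
 [ 505.6 -166. ]
 [ 495.6 -229.2]
 [ 485.6 -292.4]]
marker {'c': array([ 513.5, -104.3]), 'ang': 170.8, 'len': 132.7, 'wid': 15.0, 'mid': array([ 515.1, -104.6]), 'n': 313} origin [ 515.1 -104.6] err [-0.5 -1.8]
red {'c': array([ 462.6, -161.7]), 'ang': 170.5, 'len': 84.0, 'wid': 19.7, 'mid': array([ 464.7, -162. ]), 'n': 257} origin [ 505.2 -168.5] err [-0.4 -2.5]
blue {'c': array([ 439. , -222.7]), 'ang': 170.7, 'len': 93.0, 'wid': 22.4, 'mid': array([ 442. , -223.2]), 'n': 315} origin [ 494.8 -231.7] err [-0.7 -2.5]
marker 0.77 [ 510. -111.   14.]
marker 0.72 [ 270. -225.   14.]
driver_red 0.78 [ 508. -164.   14.]
driver_blue 0.89 [ 494. -226.   14.]
file 0.61 [ 480. -289.   14.]
file 0.19 [ 498. -233.   14.]
oil_bottle 0.74 [692.  -2.  10.]
```

View pics/fin_top.png

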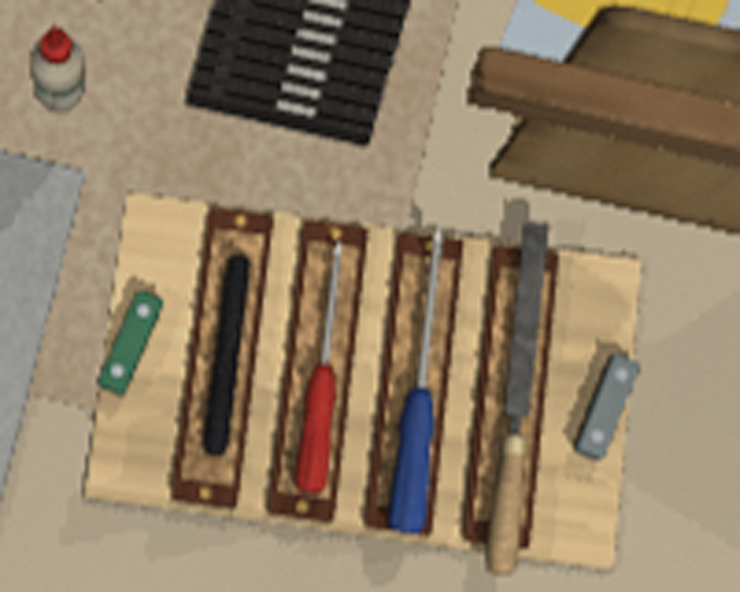

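View pics/fin_scene.png

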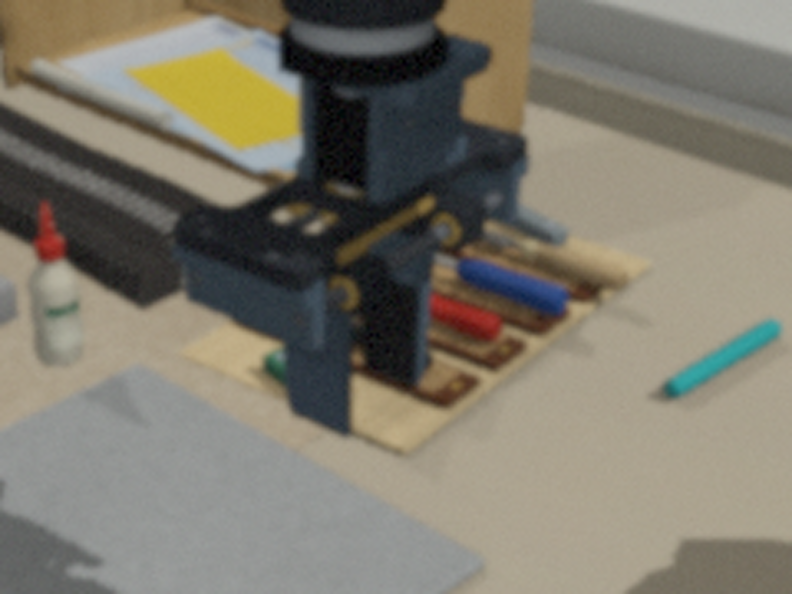

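The final top view shows the order by length, with each tool along the middle of its own rest. The file runs from (537,222) to (502,572), so it is centred on rest_4, and the bottle stands upright at (57,70). The offsets of about 2 mm are within the calibration accuracy, so I'm handing in.

```bash
python3 -c "
from h import *
print(env.job_done(), state()['time_s'])"
```

```text
the job is handed in; nothing more can be done
the job is handed in; nothing more can be done
```

The four tools are on the rests and I handed the job in at about 26 s. The green block is beside rest_1, so the order is marker on rest_1, red driver on rest_2, blue driver on rest_3 and file on rest_4.

**Placement:** In the last top picture, the marker and both drivers measured within about 1 mm lengthwise of their rest centres. All three sat about 2–2.5 mm off the centre line towards -y, close to the 2 mm calibration limit, so I left them.

**File:** I judged this from the picture only. It looks centred lengthwise and about 2–3 mm off the centre line, also towards -y, after allowing for perspective.

**Disagreement:** The network put the marker about 8 mm away from where my colour measurement and the picture place it. I trusted the picture.

**Other checks:** The oil bottle is standing upright and was not touched. Its network position differed by about 5 mm between the first and last looks, which I took as noise. No force reading printed after a move exceeded 6 N. At hand-in the gripper was about 180 mm up and touching nothing.

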